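# Stow a yoke bar in its tray and dock the tray

### The job

Put away the bearing heater's spare yoke bar: lay the thicker of the two loose steel bars in the long recess of the aluminium tray and press it down past the sprung strips until it snaps in flush with the tray's top. Then slide the loaded tray along the bench into the low grey slotted holder until it is fully home against the back stop, and let go. Press the bar flush before the tray goes into the holder, and leave the thinner bar where it lies.

Things in the scene. Friction and masses are not known exactly. Their poses are not given: they have to be found in the camera images.
- thick_bar: the thicker plain steel yoke bar, 20 x 150 x 20 mm (its x, y, z), lying loose on the bench; origin at the centre of its underside, long axis = its y; top 20 mm above the origin; about 0.35 kg
- thick_bar_center (a point): the centre of the thicker bar (10 mm above its body origin)
- thin_bar: the thinner plain steel yoke bar, 14 x 130 x 14 mm, lying loose on the bench; origin at the centre of its underside, long axis = its y; it does not belong in this tray and stays where it is
- tray: loose aluminium tray on the bench in front of the holder, 56 mm deep (x), 168 mm wide (y), 25 mm high, about 0.39 kg; origin at the centre of its underside, +x points towards the holder, z up. One recess in its middle. In front a 44 mm wide, 9 mm high tongue carries an upright grip plate
- recess_center (a point): where the bar's centre lies when seated flush (15 mm above the tray's underside; axes as the tray's). Recess 23 x 156 mm (x, y), 20 mm deep, mouth chamfered 2.5 mm, bar along y. A black sprung strip bulges 3 mm from each long wall: a bar laid in rests on the strips about 8 mm proud and snaps flush with the tray's top (25 mm) when pushed down with roughly 10 N
- tray_grip (a point): the tray's upright grip plate: 12 mm thick (x) by 36 mm wide (y), top 52 mm above the bench, centred 68 mm in front of the tray's origin (tray x = -68 mm; 34 mm clear gap between it and the tray's body); this point lies 40 mm above the bench; axes as the tray's
- holder: low slotted holder of grey painted steel fixed to the bench, 36 mm high, opening to its -x, open below (the tray slides on the bench); origin on the bench in the middle of the slot: with the tray home, the tray's origin lies here (within 1 mm), axes agreeing. Tongue and grip plate stay outside
- slot_mouth (a point): middle of the slot's mouth, at x = -30 mm in the holder's frame, 12.5 mm above the bench. Slot 173 mm wide (2.5 mm spare each side of the tray), roof underside at 31 mm, guides flared outwards from the mouth to x = -52 mm; back stop face at x = +28.5 mm

How it is judged:
By the outcome, as a careful person would: the job done as asked, in the order asked, and still so for the second after the job is handed in, with the robot touching nothing.
It also fails if it takes over 67 s, if anything falls off the work surface, if the arm or the gripper's body presses on something with over 40 N, if the wrist force passes 120 N, or if a joint passes its speed limit or range.

### The arm

A 6-joint arm with a two-finger parallel gripper is mounted at the origin on a cart in front of the work surface, level with it; the furniture and walls round the work are solid. World frame = base frame: x ahead of the robot, y to its left, z up, the work surface at z = 0. Lengths are in m, angles in degrees, forces in N, time in s.
With the tool pointing down it reaches from about 0.375 to 0.75 m from the base axis. Payload 9 kg.
Tool frame: the origin (TCP) lies where the fingers leave the gripper's body, on its centre line; the fingertips stand 73 mm ahead of it and the grasp point (between the pads) lies 54 mm ahead of it (robot.tip_reach is the distance from the TCP to the fingertips, in m); z points along the fingers, y is the line along which they close (so a half turn about z gives the same grasp; the last joint's range is limited). The gripper opens to 85 mm and grips with 20 to 120 N. Pads are 22 mm wide; open, the fingers measure 114 mm over their backs; the gripper's body (76 mm by 85 mm) begins 54 mm behind the grasp point. The pads swing forward as they close: fully open they stand 13 mm farther back than shut.
Start: joints at [-84.494, 5.964, 5.575, 89.605, 0, 77.527], TCP at [0.185, -0.571, 0.304] pointing down, gripper open.
Joint ranges: [-171.21, 171.21], [-48.23, 106.86], [-62.78, 66.21], [-105.2, 120.99], [-86.42, 89.51], [-180, 180]. Speed limits (degrees/s): [127.2, 127.2, 147.25, 180, 180, 180].

### API

Orientations are given as [roll, pitch, yaw] about the fixed x, y, z axes, in that order (R = Rz(yaw) Ry(pitch) Rx(roll)).
In Python, from plant import robot gives the robot as it stands. Calls block until the motion is done:
- robot.move_pose(position, orientation): joint-space move of the TCP to a pose.
- robot.line_to(position, vel=0.15, rotation=None, guard=None): straight line of the TCP; rotation=None keeps the orientation; vel is the mean speed in m/s. With guard (N) it stops when the force on the tool has changed by that much, and returns True; else False.
- robot.goto_joints(angles): joint-space move.
- robot.set_gripper(opening): finger opening in m; the grip force is fixed at half the most; returns when the fingers have stopped.
- robot.pause(seconds).
- robot.ik(position, orientation): joint angles nearest the present ones, or None.
- robot.observe(): the state.
- robot.grab_frame(name): name is "side" or "top"; returns the picture (400x640x3 uint8, blue, green, red); there is no depth.
- robot.get_calibration(name): a dict with "vertical_fov" (degrees; the focal length in pixels is half the picture's height over the tangent of half this angle, whatever the lens; pixels are square), "cx", "cy" (the principal point, pixels), "rvec" (rotation vector, rad) and "tvec" (3), from world to camera coordinates, as OpenCV has them. Camera axes: x right, y down, z forward; pixel columns grow to the right and rows downward; lengths in m; the calibration is good to about 2 mm. A picture is of the moment at which its call begins. get_calibration takes no time and is no camera call.
A pose or a line that the arm cannot do raises robot.IKError and nothing moves.
- robot.job_done(): hands the job in; it is judged then, once.
The state is a dict: "time": time; "q": joint angles; "qvel": joint speeds; "joint_torque": joint torques, N m; "tool_pos": TCP position; "tcp_rot": TCP orientation; "ft_force": force on the tool from outside, world axes, zero at the start; "torque": the same for the moment, N m; "gripper_width": finger opening in m; "gripper_force": force on a finger pad.
Only numpy, scipy, OpenCV 4.12 (cv2) and the standard library are available. Lean on these libraries where they do the work, as an engineer would, in place of code of your own. Each camera call takes 0.05 s, during which the arm holds its last target. There are 200 camera calls.

## Working session

There is one attempt and no reset: what is moved stays moved. The work goes in short steps, each a Python script; the robot and the scene stay as the last script left them, time stands still between calls to the robot, and variables do not carry over. Pictures are saved under pics/ and viewed, at most 10 in all, crops included, and the job is handed in when it is done.

```bash
mkdir -p pics; ls; python3 - <<'E'
from plant import robot
import cv2
for n in("top","side"):
    cv2.imwrite(f"pics/{n}0.png",robot.grab_frame(n)); print(n,robot.get_calibration(n))
o=robot.observe();print(o)
E
```

```text
pics
top {'vertical_fov': 46.78013508458498, 'cx': 319.95918313897295, 'cy': 195.00583466485733, 'rvec': array([ 2.15259878, -2.17606908,  0.11548237]), 'tvec': array([0.3649315 , 0.53537771, 0.83630938])}
side {'vertical_fov': 52.7712506116752, 'cx': 328.69961857825814, 'cy': 194.19483376538332, 'rvec': array([ 0.66987751, -2.31526249,  1.53686354]), 'tvec': array([0.62974773, 0.05673796, 0.89726839])}
{'time': 0.1, 'q': array([-8.44930762e+01,  5.99626732e+00,  5.53110012e+00,  8.96053750e+01,
        1.36975826e-03,  7.75238329e+01]), 'qvel': array([-0.01493722, -0.09872572,  0.18297199,  0.04797433, -0.00094445,
       -0.02417293]), 'joint_torque': array([ 7.36107904e-03, -5.58207214e+01,  5.04719853e+01,  1.27769689e-02,
       -1.69497634e-04,  3.26836521e-06]), 'tool_pos': array([ 0.18520605, -0.57046992,  0.30318511]), 'tcp_rot': array([-1.79931419e+02, -1.65768868e-02,  1.79830801e+01]), 'ft_force': array([-0.1093109 , -0.54991366, -0.63873511]), 'torque': array([ 0.00341956, -0.01810719, -0.01872856]), 'gripper_force': 0.0, 'gripper_width': 0.08565950454196437}
```

View pics/top0.png

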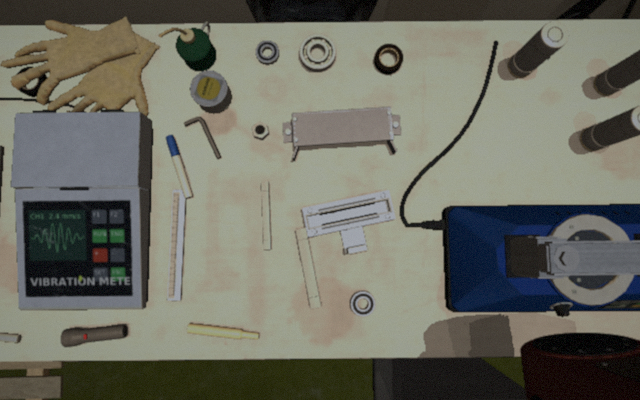

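View pics/side0.png

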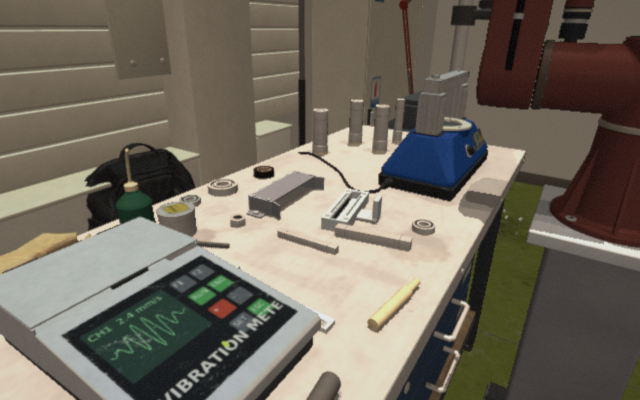

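The top view shows the holder at about (342,128), its opening towards the robot, and the tray at about (348,215) with its grip plate at (354,240). One bar is at about (266,215) and a thicker one at about (310,268), close to the tray. I'll enlarge these areas.

```bash
cat > h.py <<'E'
import numpy as np, cv2
from plant import robot
def cam(n):
    c=robot.get_calibration(n); f=200/np.tan(np.radians(c["vertical_fov"]/2))
    K=np.array([[f,0,c["cx"]],[0,f,c["cy"]],[0,0,1]]); return K,cv2.Rodrigues(c["rvec"])[0],c["tvec"]
def world(n,uv,z):
    K,R,t=cam(n); d=R.T@np.linalg.solve(K,[uv[0],uv[1],1.]); o=-R.T@t
    return o+d*(z-o[2])/d[2]
def pix(n,p):
    K,R,t=cam(n); q=K@(R@np.asarray(p,float)+t); return q[:2]/q[2]
def crop(img,x0,y0,x1,y1,s,name):
    # enlarged crop with a ruler every 10 px
    c=cv2.resize(img[y0:y1,x0:x1],None,fx=s,fy=s,interpolation=cv2.INTER_CUBIC)
    for x in range(-(-x0//10)*10,x1,10):
        X=int((x-x0+.5)*s); cv2.line(c,(X,0),(X,6),(0,0,255),1); cv2.putText(c,str(x),(X-10,17),0,.35,(0,0,255),1)
    for y in range(-(-y0//10)*10,y1,10):
        Y=int((y-y0+.5)*s); cv2.line(c,(0,Y),(6,Y),(0,0,255),1); cv2.putText(c,str(y),(8,Y+4),0,.35,(0,0,255),1)
    cv2.imwrite(name,c)
E
python3 - <<'E'
from h import *
im=cv2.imread("pics/top0.png")
crop(im,275,95,410,165,5.9,"pics/c1.png"); crop(im,255,175,405,315,4.2,"pics/c2.png")
for uv in((0,0),(640,400),(266,215),(310,268),(342,128)): print(uv,world("top",uv,.02))
E
```

```text
(0, 0) [0.93761674 0.99147563 0.02      ]
(640, 400) [ 0.16222876 -0.21391034  0.02      ]
(266, 215) [0.50355694 0.4612672  0.02      ]
(310, 268) [0.40385604 0.37912409 0.02      ]
(342, 128) [0.66958226 0.31532749 0.02      ]
```

View pics/c1.png

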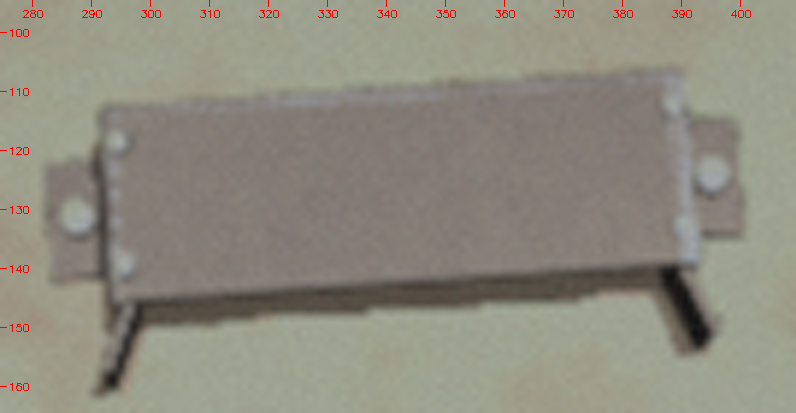

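View pics/c2.png

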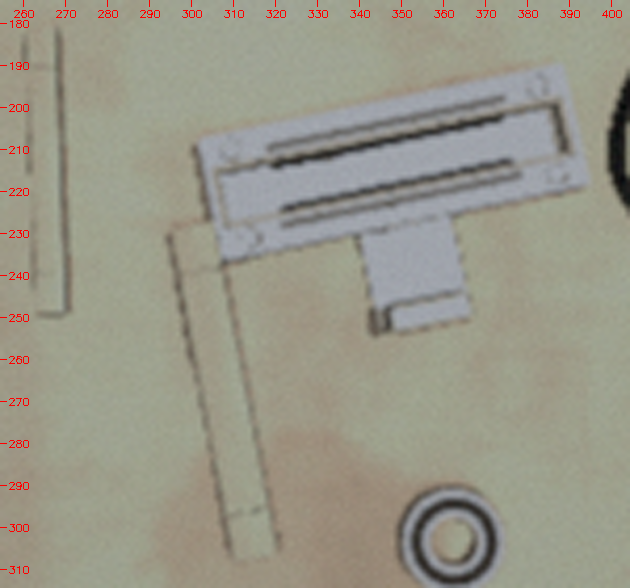

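The crops show these corners:
- **Holder roof:** (291.9,112.5), (390.4,106.5), (392.7,139.5) and (294.1,145.5).
- **Tray top:** (301.4,207.8), (389.3,189.5), (394.5,219) and (307.4,237.4).
- **Thick bar:** it runs from (299,228) to (315,306), with its end almost touching the tray's near-left corner.

Next I'll fit the known sizes to these corners.

```bash
cat > fit.py <<'E'
from h import *
from scipy.optimize import least_squares
def fit(cam_,pts,uv,x0):
    """planar pose (x,y,yawdeg) of known points pts (n,3) from pixels"""
    pts=np.array(pts,float); uv=np.array(uv,float)
    def T(p):
        a=np.radians(p[2]); return pts@np.array([[np.cos(a),np.sin(a),0],[-np.sin(a),np.cos(a),0],[0,0,1]])+[p[0],p[1],0]
    r=lambda p:(np.array([pix(cam_,q) for q in T(p)])-uv).ravel()
    s=least_squares(r,x0,x_scale=[.01,.01,1]); return s.x,s.fun.reshape(-1,2).round(1)
E
python3 - <<'E'
from fit import *
f2=lambda X,Y:(254.5+X/4.2,174.5+Y/4.2)
f1=lambda X,Y:(274.5+X/5.9,94.5+Y/5.9)
K,R,t=cam("top"); print("cam",-R.T@t)
# corners: image up=+x, left=+y
print("tray",*fit("top",[(.028,.084,.025),(.028,-.084,.025),(-.028,-.084,.025),(-.028,.084,.025),(-.062,-.018,.052),(-.074,-.018,.052)],
  [f2(199,138),f2(566,63),f2(588,187),f2(222,264),f2(463,290),f2(471,318)],(.5,.3,10)))
print("bar",*fit("top",[(.01,.075,.02),(-.01,.075,.02),(-.01,-.075,.02),(.01,-.075,.02)],
  [f2(213,222),f2(168,232),f2(230,558),f2(280,550)],(.4,.38,10)))
print("bar alt",*fit("top",[(-.01,.075,.02),(.01,.075,.02),(.01,-.075,.02),(-.01,-.075,.02)],
  [f2(168,232),f2(213,222),f2(280,550),f2(230,558)],(.4,.38,-80)))
P=[world("top",f1(*q),.036)[:2] for q in((103,105),(683,70),(697,265),(115,300))]
d=lambda i,j:np.linalg.norm(P[i]-P[j])*1000
print("holder rect",d(0,1),d(2,3),d(0,3),d(1,2),np.round(P,4))
w=P[3]-P[2]; m=(P[3]+P[2])/2; yaw=np.degrees(np.arctan2(-w[0],w[1])); ax=np.array([np.cos(np.radians(yaw)),np.sin(np.radians(yaw))])
print("yaw",yaw, "rear yaw",np.degrees(np.arctan2(-(P[0]-P[1])[0],(P[0]-P[1])[1])),"side",[np.degrees(np.arctan2(*(P[a]-P[b])[::-1])) for a,b in((0,3),(1,2))],"origin",m+.03*ax)
tb=[world("top",f1(*q),.003)[:2] for q in((45,165),(52,280),(735,115),(742,235))]
print("tabs mid",np.mean(tb,0), np.round(tb,4)); print(robot.tip_reach)
E
```

```text
cam [0.44521517 0.35767388 0.89054507]
tray [ 0.50505103  0.3069066  10.69080261] [[-0.7 -0.1]
 [-0.6  0.4]
 [ 0.5 -0. ]
 [-0.4 -0.7]
 [ 0.9  0.3]
 [ 0.3  0.2]]
bar [  0.40558959   0.38383772 -79.17799895] [[-0.3 -0.9]
 [-0.1 -1.1]
 [ 0.8  1.1]
 [-0.5  0.8]]
bar alt [  0.40558959   0.38383772 -79.17800005] [[-0.1 -1.1]
 [-0.3 -0.9]
 [-0.5  0.8]
 [ 0.8  1.1]]
holder rect 186.89231963834393 186.04858076902377 63.94649469647691 64.03838542262643 [[0.697  0.4105]
 [0.7064 0.2239]
 [0.6424 0.2211]
 [0.6331 0.4069]]
yaw 2.8557434308883747 rear yaw 2.8837439445691038 side [np.float64(3.1957918481082532), np.float64(2.44041669189909)] origin [0.66772976 0.31553012]
tabs mid [0.67365987 0.31601848] [[0.6864 0.432 ]
 [0.6474 0.4297]
 [0.7009 0.2018]
 [0.66   0.2006]]
0.0726
```

```bash
python3 - <<'E'
from h import *
K,R,t=cam("side"); o=-R.T@t; print("side cam",o)
for uv in((468,72),(432,92)):
  d=R.T@np.linalg.solve(K,[*uv,1.])
  for y in(.1,.0,-.1): print(uv,(o+d*(y-o[1])/d[1]).round(3))
q=robot.observe()["q"]
def down(yaw): return [180,0,yaw]
for n,p,ys in(("lift",(.06,-.47,.5),(18,)),("over bar",(.4056,.3838,.30),(10.8,-169.2)),("bar",(.4056,.3838,.086),(10.8,-169.2)),("tray",(.505,.307,.15),(100.7,-79.3)),("grip",(.438,.294,.094),(100.7,-79.3)),("end",(.5998,.3121,.094),(92.9,-87.1))):
  for y in ys: print(n,y,robot.ik(p,down(y)))
E
```

```text
side cam [0.12489523 1.01756946 0.39223148]
(468, 72) [0.336 0.1   0.3  ]
(468, 72) [0.359 0.    0.289]
(468, 72) [ 0.382 -0.1    0.279]
(432, 92) [0.409 0.1   0.25 ]
(432, 92) [0.44  0.    0.235]
(432, 92) [ 0.471 -0.1    0.219]
lift 18 [-98.59912069  -7.23278718  13.64250806 110.87529524   0.
  63.40087931]
over bar 10.8 [  29.99794829   -1.36658306   -2.34471822   89.02186484    0.
 -160.80205171]
over bar -169.2 [29.99794829 -1.36658306 -2.34471822 89.02186484  0.         19.19794829]
bar 10.8 [  29.99794829    3.41544356  -20.04341042   66.54114602    0.
 -160.80205171]
bar -169.2 [ 29.99794829   3.41544356 -20.04341042  66.54114602   0.
  19.19794829]
tray 100.7 [ 18.62886279   6.08861815 -10.3455242   73.56585765   0.
  97.92886279]
tray -79.3 [ 18.62886279   6.08861815 -10.3455242   73.56585765   0.
 -82.07113721]
grip 100.7 [ 19.64898145  -2.42591464 -25.04303371  67.38288093   0.
  98.94898145]
grip -79.3 [ 19.64898145  -2.42591464 -25.04303371  67.38288093   0.
 -81.05101855]
end 92.9 [ 16.43915671  22.74025098   2.92554488  70.18529389   0.
 103.53915671]
end -87.1 [ 16.43915671  22.74025098   2.92554488  70.18529389   0.
 -76.46084329]
```

```bash
python3 - <<'E'
from h import *
B=(.4056,.3838); o=[180,0,-169.2]
robot.line_to((.16,-.49,.5),vel=.3)
robot.move_pose((.40,.30,.45),o)
robot.move_pose((*B,.15),o)
robot.set_gripper(.05)
robot.line_to((*B,.0845),vel=.1)
s=robot.observe(); print(s["time"],s["tool_pos"],s["tcp_rot"])
robot.set_gripper(0)
s=robot.observe(); print(s["time"],s["tool_pos"],s["gripper_width"],s["gripper_force"],s["ft_force"])
robot.line_to((*B,.16),vel=.12)
s=robot.observe(); print(s["time"],s["tool_pos"],s["gripper_width"],s["gripper_force"],s["ft_force"])
a=robot.grab_frame("top");b=robot.grab_frame("side")
a=a[100:330,240:440];b=b[140:290,200:460]
a=cv2.resize(a,(348,400));b=cv2.resize(b,(452,261)); 
c=np.zeros((400,800,3),np.uint8); c[:,:348]=a; c[:261,348:]=b; cv2.imwrite("pics/g1.png",c)
E
```

```text
6.3083 [0.40588348 0.38400373 0.08504689] [ 1.79986378e+02  4.06385247e-02 -1.69195193e+02]
6.6917 [0.40614672 0.38402135 0.08556348] 0.017851116305954224 59.324825406074524 [-0.77437096 -1.8306093   5.52159969]
7.475 [0.40518327 0.38356797 0.15904129] 0.017931362544855826 58.74874234199524 [ 0.67634471 -0.06697712 -2.72136676]
```

View pics/g1.png

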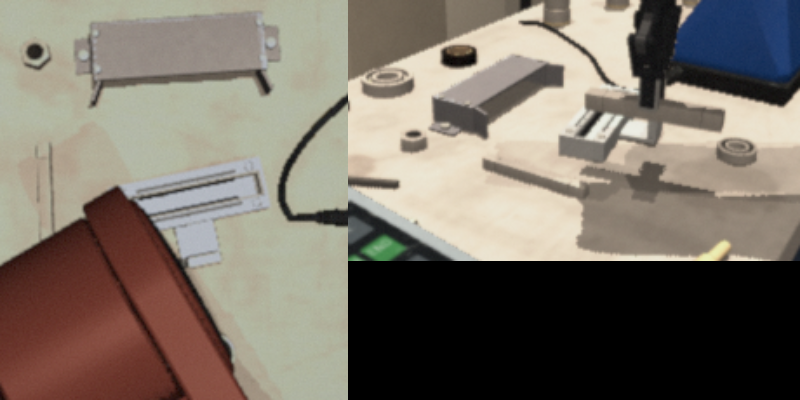

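The bar is held level at its middle. Next I'll place it over the recess and lower it with a guard, expecting contact at TCP z of about 0.098.

```bash
python3 - <<'E'
from h import *
T=(.50505,.3069); o=[180,0,-79.3]
robot.move_pose((*T,.17),o)
robot.line_to((*T,.122),vel=.12)
robot.pause(.2)
s=robot.observe(); print(s["tool_pos"],s["tcp_rot"],s["ft_force"])
g=robot.line_to((*T,.096),vel=.03,guard=5)
s=robot.observe(); print(g,s["time"],s["tool_pos"],s["ft_force"],s["gripper_width"])
b=robot.grab_frame("side"); crop(b,300,160,420,250,6,"pics/g2.png")
E
```

```text
[0.50566478 0.30713377 0.12315207] [-1.79900297e+02  1.49806444e-02 -7.93001187e+01] [ 0.38185057  0.43085484 -3.53745854]
True 10.6417 [0.50494726 0.30689793 0.09805116] [-1.0391631  -0.4964791   4.37876153] 0.017856269234411037
```

View pics/g2.png

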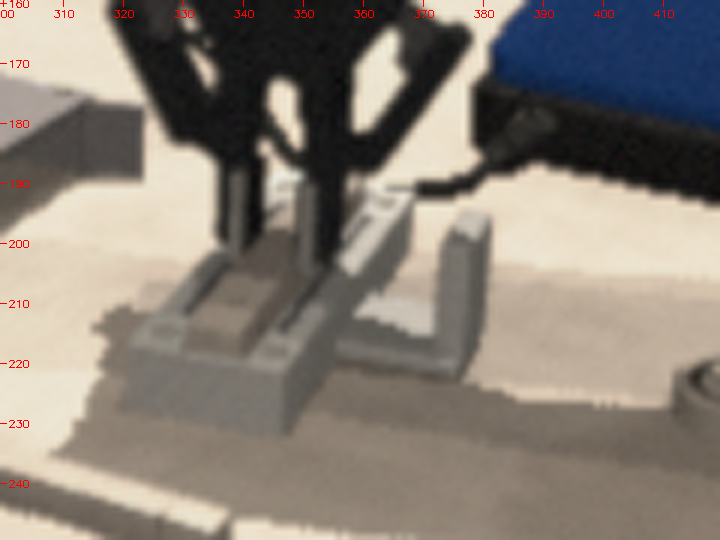

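The bar sits in the recess mouth with contact at z=0.098, as expected for resting on the strips. Now I'll release it and press it down with closed fingers.

```bash
python3 - <<'E'
from h import *
T=(.50505,.3069)
robot.set_gripper(.04)
robot.line_to((*T,.13),vel=.12)
robot.set_gripper(0)
robot.pause(.2)
g=robot.line_to((*T,.093),vel=.03,guard=28)
s=robot.observe(); print(g,s["time"],s["tool_pos"],s["ft_force"],s["gripper_width"])
robot.line_to((*T,.16),vel=.15)
robot.move_pose((.44,.20,.22),[180,0,-79.3])
robot.set_gripper(.036)
s=robot.observe(); print(s["time"],s["gripper_width"])
b=robot.grab_frame("side"); a=robot.grab_frame("top"); cv2.imwrite("pics/top2.png",a)
crop(b,300,160,420,250,3.3,"pics/x.png"); crop(a,290,170,410,270,3.3,"pics/y.png")
x=cv2.imread("pics/x.png");y=cv2.imread("pics/y.png");c=np.zeros((330,796,3),np.uint8);c[:x.shape[0],:x.shape[1]]=x;c[:y.shape[0],400:400+y.shape[1]]=y
cv2.imwrite("pics/g3.png",c)
E
```

```text
True 13.1417 [0.5049644 0.3068752 0.0976978] [-2.15851964 -1.01240574  6.13109194] 0.00016969815063205577
14.75 0.036213117251765146
```

View pics/g3.png

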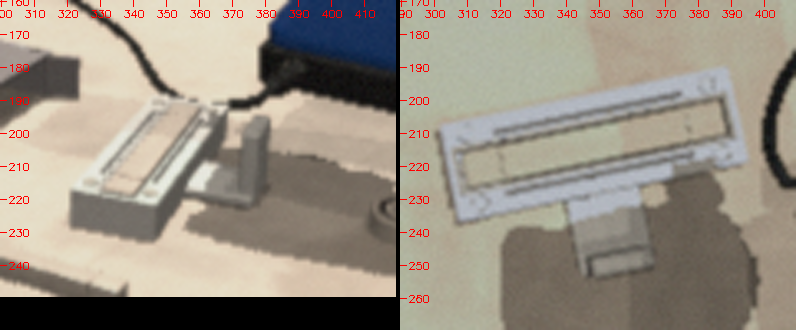

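The bar is flush in both views (tip contact at 25 mm), and the tray hasn't shifted. Next I'll grip the plate, align the tray in front of the flares and take a look.

```bash
cat >> h.py <<'E'
H=np.array([.6677,.3155]); HY=2.87
def tcp(org,yaw,z=.094):
    a=np.radians(yaw); return (org[0]-.068*np.cos(a),org[1]-.068*np.sin(a),z)
def along(d,lat=0):
    a=np.radians(HY); return H+d*np.array([np.cos(a),np.sin(a)])+lat*np.array([-np.sin(a),np.cos(a)])
E
python3 - <<'E'
from h import *
p=tcp((.50505,.3069),10.69); o=[180,0,-79.31]
robot.move_pose((p[0],p[1],.15),o)
robot.line_to(p,vel=.1)
robot.set_gripper(0)
s=robot.observe(); print(s["time"],s["tool_pos"],s["gripper_width"],s["ft_force"])
g=robot.line_to(tcp(along(-.097),HY),vel=.06,rotation=[180,0,HY-90],guard=20)
s=robot.observe(); print(g,s["time"],s["tool_pos"],s["tcp_rot"],s["gripper_width"],s["ft_force"])
a=robot.grab_frame("top"); crop(a,280,95,410,235,4.2,"pics/g4.png")
E
```

```text
16.4333 [0.43855295 0.29448796 0.09494376] 0.010968393381536616 [-3.61441235 -0.57651593  5.17209829]
False 17.6833 [0.50241491 0.3075768  0.095005  ] [ 1.79953048e+02  2.33795424e-02 -8.70986641e+01] 0.011016762002124623 [-7.91100477 -0.27608686 10.37676701]
```

View pics/g4.png

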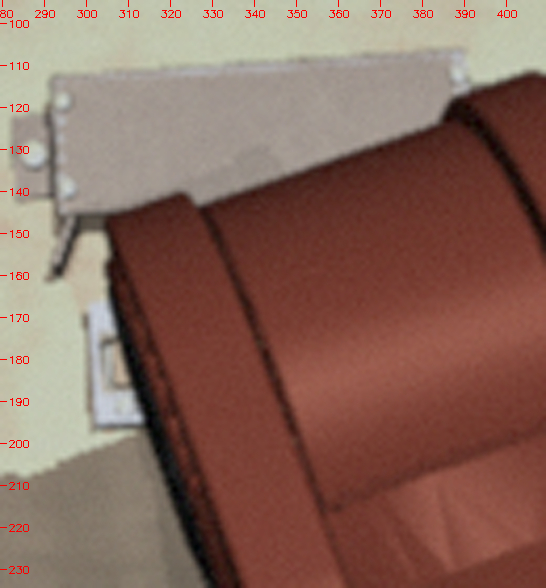

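The near-left tray corner is at about (302.3,196) and the far-left one at about (300.5,167). I'll compare these with the prediction, then slide in with a guard if they agree.

```bash
python3 - <<'E'
from h import *
c=along(-.097); a=np.radians(HY); R=np.array([[np.cos(a),-np.sin(a)],[np.sin(a),np.cos(a)]])
for l in((-.028,.084),(.028,.084)): q=pix("top",[*(c+R@l),.025]); print(l,q)
# 1-sided check; lateral error in mm from the near-left corner
e=(R.T@(world("top",(302.3,196),.025)[:2]-c))*1000; print(e)
if abs(e[1]-84)<2.2:
    o=[180,0,HY-90]; z=.0945
    s0=robot.observe()
    g=robot.line_to(tcp(along(-.045),HY,z),vel=.04,rotation=o,guard=15)
    s=robot.observe(); print(g,s["time"],s["tool_pos"],s["ft_force"],s["torque"])
    if not g:
        g=robot.line_to(tcp(along(.006),HY,z),vel=.04,rotation=o,guard=15)
        s=robot.observe(); print(g,s["time"],s["tool_pos"],s["ft_force"],s["torque"],s["gripper_width"])
    print("home tcp",tcp(H,HY))
E
```

```text
(-0.028, 0.084) [301.89692864 195.81804767]
(0.028, 0.084) [300.22814691 166.50659181]
[-28.39033902  83.26189708]
False 19.1833 [0.55422348 0.31009869 0.09506291] [-5.63620434 -0.1908871   6.68470743] [-0.0908597   1.23259934 -0.01171481]
True 20.25 [0.59975087 0.31209864 0.0950443 ] [-2.5292937  -0.54397637  5.03716952] [-0.11889067  0.15925897  0.21028849] 0.011401552185149735
home tcp (np.float64(0.5997852916736127), np.float64(0.3120952396645663), 0.094)
```

It stopped exactly at the predicted home. I'll push once more firmly, release, back off and check.

```bash
python3 - <<'E'
from h import *
o=[180,0,HY-90]
g=robot.line_to(tcp(along(.006),HY,.0945),vel=.02,rotation=o,guard=25)
s=robot.observe(); print(g,s["tool_pos"],s["ft_force"])
p=s["tool_pos"]
robot.set_gripper(.034)
robot.line_to((p[0],p[1],.17),vel=.1)
robot.move_pose((.40,.22,.28),o)
s=robot.observe(); print(s["time"],s["ft_force"])
b=robot.grab_frame("side"); a=robot.grab_frame("top")
crop(b,235,150,365,240,3,"pics/x.png"); crop(a,275,95,410,205,3,"pics/y.png")
x=cv2.imread("pics/x.png");y=cv2.imread("pics/y.png");c=np.zeros((330,798,3),np.uint8);c[:x.shape[0],:x.shape[1]]=x;c[:y.shape[0],392:392+y.shape[1]]=y
cv2.imwrite("pics/g5.png",c)
ay=np.radians(HY);R=np.array([[np.cos(ay),-np.sin(ay)],[np.sin(ay),np.cos(ay)]])
for l in((-.062,.018),(-.062,-.018),(-.074,-.018),(-.074,.018)): print(l,pix("top",[*(H+R@l),.052]).round(1))
E
```

```text
True [0.60005829 0.3120988  0.09512905] [-2.81089903 -1.16850413  5.68525018]
22.7333 [ 0.10160597  0.04116496 -0.47574827]
(-0.062, 0.018) [335.2 158.1]
(-0.062, -0.018) [354.7 156.9]
(-0.074, -0.018) [355.1 163.3]
(-0.074, 0.018) [335.6 164.5]
```

View pics/g5.png

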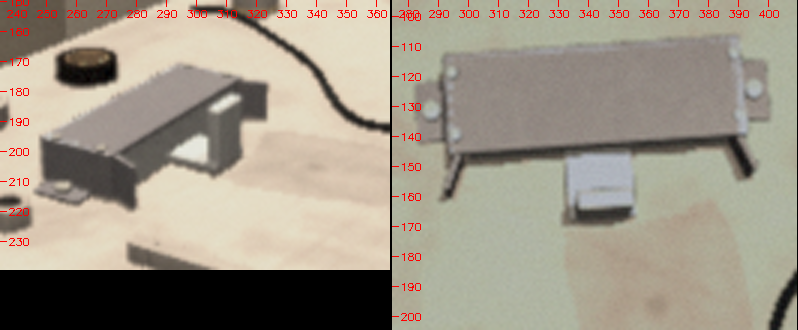

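The plate's corners match the home prediction to about a pixel. As a cheap safeguard against spring-back on release, I'll nudge the plate with closed fingers and then hand in.

```bash
python3 - <<'E'
from h import *
o=[180,0,HY-90]
st=along(-.120); en=along(-.078)
robot.set_gripper(0)
robot.move_pose((*st,.15),o); robot.line_to((*st,.096),vel=.1); robot.pause(.2)
g=robot.line_to((*en,.096),vel=.02,guard=18)
s=robot.observe(); print(g,s["time"],s["tool_pos"],s["ft_force"], "hf x",(s["tool_pos"][:2]-H)@[np.cos(np.radians(HY)),np.sin(np.radians(HY))])
robot.line_to((*st,.096),vel=.1); robot.line_to((*st,.25),vel=.15)
a=robot.grab_frame("top"); d=cv2.imread("pics/y.png"); crop(a,275,95,410,205,3,"pics/y2.png")
print(cv2.absdiff(d,cv2.imread("pics/y2.png"))[150:225,165:250].mean(), robot.observe()["time"])
print(robot.job_done())
E
```

```text
True 26.5417 [0.57996173 0.31092075 0.09541977] [-0.85496678  0.07703086 -0.07364504] hf x -0.08785750815028573
98.01291503267974 28.2333
the job is handed in; nothing more can be done
None
```

I pressed the thick bar in flush, slid the loaded tray home against the back stop, let go, and handed the job in at about 28 s; the thin bar was left untouched. The arm blocked the last camera check after the final nudge, but the force stop came where the home position puts the plate.

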